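Push the casing cushion and the parts tray home against their bench stops

TASK

Get the watchmaker's bench ready: push the round casing cushion along the bench until it sits fully home in the V-shaped stop, touching both of its arms, and push the flat parts tray fully home into the corner of the L-shaped stop, its long side flush against the long bar and its short side flush against the short bar; either may come first. Only push them with the fingers, keeping them flat on the bench, never lifting or tipping them, and leave everything else on the bench where it is.

Things in the scene. Friction and masses are not known exactly. Their poses are not given: they have to be found in the camera images.
- cushion: Loose round black casing cushion, a disc 76 mm across and 24 mm high, with a 66 mm pad and a steel watch head (40 mm across) on top, 36 mm high in all, about 0.2 kg. Origin at the centre of its underside; z up; its yaw does not matter.
- tray: Loose closed flat parts tray, grey with a clear lid over little compartments, 92 mm along its x, 110 mm along its y (the long side), 24 mm high, about 0.3 kg. Origin at the centre of its underside. It starts turned up to 0.25 rad from the L-shaped stop, some 80 to 110 mm before it along its x and 20 to 50 mm to its -y side. Either half-turn of the tray is the same.
- v_stop: Fixed aluminium V-shaped stop on the bench, 18 mm high: two straight arms, 82 mm long and 14 mm thick, at right angles, the V opening towards its own -x. Its origin, on the bench, is the point where the cushion's centre lies when it touches both arms, so each arm's inner face is 38 mm from the origin, at 45 degrees either side of +x. The cushion starts 80 to 120 mm before it on its -x side, up to 30 mm off to either side.
- corner_stop: Fixed aluminium L-shaped stop on the bench, 18 mm high, bars 14 mm thick. The long bar (150 mm) runs along its y, with its flat inner face at x = +46 mm; the short bar (86 mm) runs along its x, with its inner face at y = +55 mm. Open towards -x and -y. Its origin, on the bench, is the point where the tray's centre lies when the tray is home, with the tray's axes then parallel to the stop's.
- loupe: Bystander: loose black eye loupe, a tapered cylinder 34 mm across, 30 mm high; origin at the centre of its underside.
- bezel: Bystander: loose grey ring 32 mm across, 14 mm high; origin at the centre of its underside.
- dome: Bystander: loose clear glass dust dome with a knob, 62 mm across, 54 mm high; origin at the centre of its underside.
- dish1: Bystander: loose white dish 52 mm across, 12 mm high; origin at the centre of its underside.
- dish2: Bystander: a second loose white dish, the same.
- driver: Bystander: loose screwdriver with a wooden handle, 140 mm long, lying along its x.
- oil_pot: Bystander: loose steel oil pot, a cylinder 30 mm across, 22 mm high; origin at the centre of its underside.
Things that resemble listed ones, but are neither listed nor needed, are in the scene too. Of the things that look like the cushion, take the one that is farthest to the robot's left at the start.

How it is judged (in metres and radians):
At the end, for the whole second after the job is handed in: Cushion centre within 4 mm of the V stop's origin; tray centre within 4 mm of the L stop's origin along each of its axes and square to it within 0.05 rad; both flat on the bench (4 mm, 0.05 rad) and at rest; each bystander within 15 mm of where it began (horizontal distance between cushion and v_stop below 0.004 m and x of tray in the frame of corner_stop between -0.004 and 0.004 m and y of tray in the frame of corner_stop between -0.004 and 0.004 m and angle between the x axis of tray and the x axis of corner_stop, either way round below 0.05 rad and height (world z) of each of cushion, tray below 0.004 m and angle between each of cushion, tray's own z axis and vertical below 0.05 rad and linear speed of each of cushion, tray below 0.01 m/s and distance of each of loupe, bezel, dome, dish1, dish2, driver, oil_pot from where it was at the start of the episode below 0.015 m); the robot touches nothing.
It fails at once if the cushion is lifted off the bench (8 mm) or tipped (0.15 rad) (height (world z) of cushion above 0.008 m or angle between cushion's own z axis and vertical above 0.15 rad).
It fails at once if the tray is lifted off the bench (8 mm) or tipped (0.15 rad) (height (world z) of tray above 0.008 m or angle between tray's own z axis and vertical above 0.15 rad).
It fails at once if a bystander is moved by more than 15 mm (distance of any of loupe, bezel, dome, dish1, dish2, driver, oil_pot from where it was at the start of the episode above 0.015 m).
It also fails if it takes over 61 s, if anything falls off the work surface, if the arm or the gripper's body presses on something with over 40 N, if the wrist force passes 120 N, or if a joint passes its speed limit or range.

ROBOT

A 6-joint arm with a two-finger parallel gripper is mounted at the origin on the work surface. World frame = base frame: x ahead of the robot, y to its left, z up, the work surface at z = 0. Lengths are in mm, angles in rad, forces in N, time in s.
With the tool pointing down it reaches from about 275 to 750 mm from the base axis. Payload 10.2 kg.
Tool frame: the origin (TCP) lies between the finger pads; the fingertips stand 11 mm ahead of it and the grasp point (between the pads) lies 8 mm behind it; z points along the fingers, y is the line along which they close (so a half turn about z gives the same grasp; the last joint's range is limited). The gripper opens to 85 mm and grips with 20 to 120 N. Pads are 22 mm wide; open, the fingers measure 114 mm over their backs; the gripper's body (76 mm by 85 mm) begins 54 mm behind the grasp point. The pads swing forward as they close: fully open they stand 13 mm farther back than shut.
Start: joints at [-1.44, 0.313, 1.498, -0, 1.331, -0.223], TCP at [181.882, -492.494, 242.294] pointing down, gripper open.
Joint ranges: [-2.94, 2.94], [-0.97, 2.17], [0.19, 2.56], [-1.23, 4.37], [0.02, 3.11], [-2.88, 2.88]. Speed limits (rad/s): [2.39, 2.39, 3.01, 3.14, 3.14, 3.14].

INTERFACE

Orientations are given as a unit quaternion [w, x, y, z].
In Python, from rig import sense, eyes, finish_job gives the robot as it stands.
- The arm moves only by the shell command python3 -m jog 'ROWS' [FORCE]. ROWS is JSON, a list of rows, each a list of 7 numbers: the shift along the tool's x, y, z in m, then the turn, a rotation vector about the tool's x, y, z in rad, then the finger opening in m, from 0 to 0.0854. In form: [[dx, dy, dz, rx, ry, rz, gripper], ...]. A call has 1 to 5 rows; each row shifts and turns the commanded pose from where the row before left it, along the tool's axes as they then stand; what a row does not reach is not made up. A row lasts 1/10 s, in which the tool goes at most 50 mm and 8.59 degrees, less where a joint would pass 70% of its speed; a pose out of reach is approached as far as the arm can. A call is refused whole if a number of a shift passes 0.05 or a number of a turn 0.15, either way. A call with a gripper value outside its range is refused whole. The fingers move at their own pace and stop on an object; FORCE is the grip in N (left out, the last holds). Time passes only in rows, so rows that do not move let the fingers close. It gives the time, the measured TCP pose, the force, the opening and the grip force at its end, in the units of the state.
- sense(): the state, without advancing time (a new reading comes with each control period).
- eyes.capture(name): name is "side" or "top"; returns the picture (420x560x3 uint8, red, green, blue); there is no depth.
- eyes.calibration(name): a dict with "fx", "fy", "cx", "cy" (pixels), "cam_to_world" (4x4, takes a point from camera to world coordinates). Camera axes: x right, y down, z forward; pixel columns grow to the right and rows downward; lengths in mm; the calibration is good to about 2 mm. A picture is of the moment at which its call begins. calibration takes no time and is no camera call.
- finish_job(): hands the job in; it is judged then, once.
The state is a dict: "time_s": time; "joints": joint angles; "dq": joint speeds; "tau": joint torques, N m; "eef_pos": TCP position; "ee_rot": TCP orientation; "force": force on the tool from outside, world axes, zero at the start; "wrist_torque": the same for the moment, N m; "grip_width": opening from 0.0 (shut) to 1.0 (fully open); "grip_force": force on a finger pad.
Only numpy, scipy, OpenCV 4.12 (cv2) and the standard library are available. Lean on these libraries where they do the work, as an engineer would, in place of code of your own. Each camera call takes 0.05 s, during which the arm holds its last target. There are 200 camera calls.

## Working session

There is one attempt and no reset: what is moved stays moved. The work goes in short steps, Python scripts to look and compute and a shell command to move; the robot and the scene stay as the last step left them, time stands still between calls to the robot, and variables do not carry over. Pictures are saved under pics/ and viewed, at most 10 in all, crops included, and the job is handed in when it is done.

```bash
mkdir -p pics; cat > h.py <<'E'
import numpy as np, cv2
from rig import sense, eyes, finish_job
def px2w(cam,u,v,z=0):
    c=eyes.calibration(cam);T=np.array(c["cam_to_world"])
    d=T[:3,:3]@np.array([(u-c["cx"])/c["fx"],(v-c["cy"])/c["fy"],1]);o=T[:3,3]
    return o+d*(z-o[2])/d[2]
def w2px(cam,p):
    c=eyes.calibration(cam);T=np.linalg.inv(np.array(c["cam_to_world"]))
    q=T[:3,:3]@np.array(p,float)+T[:3,3]
    return np.array([c["fx"]*q[0]/q[2]+c["cx"],c["fy"]*q[1]/q[2]+c["cy"]])
def snap(cam,name,crop=None,size=(800,600)):
    im=eyes.capture(cam)[:,:,::-1]
    cv2.imwrite("pics/raw_"+name,im)
    if crop: a,b,c,d=crop; im=im[b:d,a:c]
    s=min(size[0]/im.shape[1],size[1]/im.shape[0])
    cv2.imwrite("pics/"+name,cv2.resize(im,None,fx=s,fy=s,interpolation=cv2.INTER_CUBIC))
    return s
E
python3 - <<'E'
from h import *
print(snap("top","t0.png"),snap("side","s0.png"))
for n in("top","side"):
    c=eyes.calibration(n);print(n,c["fx"],c["cx"],c["cy"],np.round(c["cam_to_world"],3).tolist())
s=sense();print(s)
E
```

```text
1.4285714285714286 1.4285714285714286
top 530.5316537609184 285.82133553882875 203.60387253293686 [[-0.009, -0.995, 0.099, 395.278], [-1.0, 0.01, 0.004, 4.173], [-0.005, -0.099, -0.995, 1397.342], [0.0, 0.0, 0.0, 1.0]]
side 391.18919312136495 273.33552821605076 207.81700764675114 [[0.999, -0.041, 0.024, 519.754], [-0.046, -0.738, 0.674, -703.696], [-0.01, -0.674, -0.739, 812.941], [0.0, 0.0, 0.0, 1.0]]
{'time_s': 0.1, 'joints': array([-1.44040550e+00,  3.13386740e-01,  1.49837172e+00, -9.45570313e-06,
        1.33098639e+00, -2.23383345e-01]), 'dq': array([ 1.18543269e-03, -2.46677849e-03, -1.92918376e-03, -9.79254336e-06,
       -1.38530325e-03,  1.05118422e-05]), 'tau': array([ 2.12225968e-03, -4.12898934e+01, -2.60142231e+01, -3.06762486e-04,
        2.98035593e-03,  1.41237720e-05]), 'eef_pos': array([ 181.84683237, -492.26723524,  241.79203711]), 'ee_rot': array([-5.75688470e-04,  9.84395867e-01,  1.75967171e-01,  2.21897893e-05]), 'force': array([-0.63570436, -0.49310352, -0.02453008]), 'wrist_torque': array([-0.00750979, -0.00586029,  0.04029958]), 'grip_force': 0.0, 'grip_width': 0.9967272800684653}
```

View pics/t0.png

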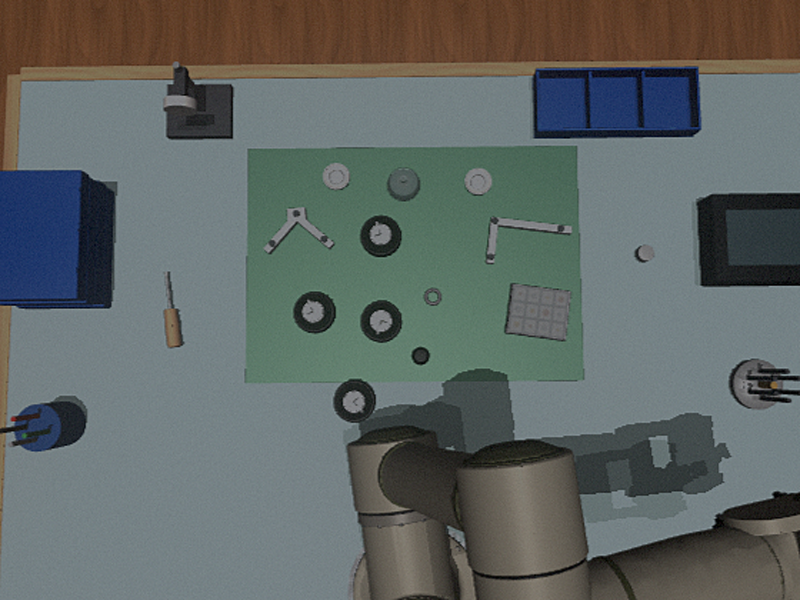

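View pics/s0.png

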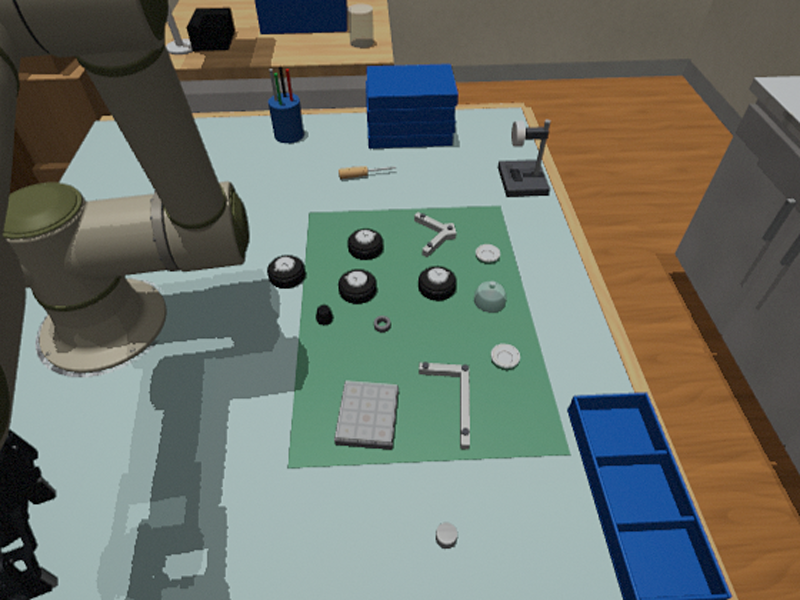

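The top view shows four cushion-like discs at display px (314,312), (381,236), (381,321) and (354,400). The leftmost one, (314,312), is farthest to the robot's left and lies before the V stop (apex 296,213). The L stop's corner is at (494,220) and the tray at (538,311). Next I take close crops of both to check this choice.

```bash
python3 - <<'E'
from h import *
im=cv2.imread("pics/raw_t0.png")
a=cv2.resize(im[138:238,180:280],None,fx=4,fy=6*4/6,interpolation=cv2.INTER_CUBIC)
b=cv2.resize(im[146:246,320:420],None,fx=4,fy=4,interpolation=cv2.INTER_CUBIC)
c=np.hstack([a,b])
c=cv2.convertScaleAbs(c,alpha=1.3,beta=10)
cv2.imwrite("pics/c0.png",c)
E
```

```text
(no output)
```

View pics/c0.png

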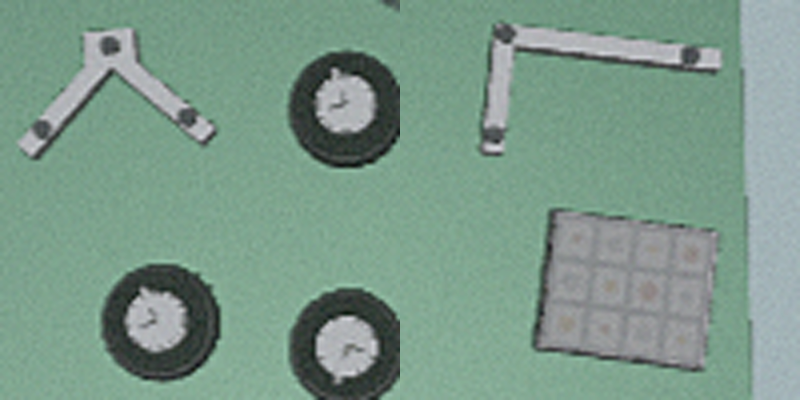

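The crop confirms the choice. The cushion is at crop (162,322), with the V inner corner at (112,69) and arm ends at about (35,158) and (205,143). The tray corners are (553,210), (717,232), (703,370) and (537,348). The L inner corner is at (512,47), with its bars running to (719,72) and (503,155).

```bash
python3 - <<'E'
from h import *
A=lambda u,v,z:px2w("top",180+u/4,138+v/4,z)[:2]
B=lambda u,v,z:px2w("top",320+(u-400)/4,146+v/4,z)[:2]
ang=lambda d:np.arctan2(d[1],d[0])
V=A(112,69,18);l=A(35,158,18)-V;r=A(205,143,18)-V
b=-(l/np.linalg.norm(l)+r/np.linalg.norm(r));psi=ang(b)
print("V corner",V,"lens",np.linalg.norm(l),np.linalg.norm(r),"arm angs",ang(l),ang(r),"yaw",psi)
o=V-53.74*np.array([np.cos(psi),np.sin(psi)]);c=A(162,322,22)
R=lambda p:np.array([[np.cos(p),np.sin(p)],[-np.sin(p),np.cos(p)]])
print("V origin",o,"cushion",c,"in V",R(psi)@(c-o))
L=B(512,47,18);e1=B(719,72,18);e2=B(503,155,18)
yl=ang(L-e1)-np.pi/2;ys=ang(L-e2);print("L corner",L,"lens",np.linalg.norm(L-e1),np.linalg.norm(L-e2),"yaw long/short",yl,ys)
lo=L-R(yl).T@np.array([46,55]);t=np.array([B(*p,24) for p in((553,210),(717,232),(703,370),(537,348))])
tc=t.mean(0);print("L origin",lo,"tray",tc,"in L",R(yl)@(tc-lo))
print("tray yaw",ang(t[0]-t[1])-np.pi/2,ang(t[3]-t[2])-np.pi/2,ang(t[0]-t[3]),ang(t[1]-t[2]),"sides",np.linalg.norm(t-np.roll(t,1,0),axis=1))
raw=lambda u,v,z:px2w("top",u/1.42857,v/1.42857,z)[:2]
for n,u,v,z in(("dish1",336,176,12),("dome",404,183,30),("dish2",478,181,12),("cushB",381,236,22),("cushC",381,321,22),("bezel",433,296,14),("loupe",420,355,30),("cushD",354,400,22),("pot",645,253,22)):print(n,np.round(raw(u,v,z)))
E
```

```text
V corner [662.57186202 214.37523996] lens 77.38155901368289 79.17483725877786 arm angs 2.4336769998964622 -2.2535345643853466 yaw 0.09007121775555796
V origin [609.04970627 209.54135499] cushion [494.69984638 180.36673541] in V [-116.51056506  -18.77064502]
L corner [ 652.10908525 -154.65807996] lens 136.8211016710703 72.0232151502456 yaw long/short -0.1322742146285074 -0.10271373180687558
L origin [ 599.25703196 -203.11074204] tray [ 490.80464734 -225.4143116 ] in L [-104.56340864  -36.41239516]
tray yaw -0.1442674862263882 -0.14145975567150804 -0.1372108146629643 -0.13060225934126807 sides [ 90.45346183 107.23407306  90.15687537 107.82817882]
dish1 [750. 143.]
dome [731.  16.]
dish2 [ 737. -121.]
cushB [634.  59.]
cushC [477.  60.]
bezel [523. -35.]
loupe [415. -10.]
cushD [336. 110.]
pot [ 597. -423.]
```

```bash
python3 -m jog '[[0,0,0,0,0,0.12,0.06],[0,0,0,0,0,0.12,0.06],[0,0,0,0,0,0.12,0.06],[0,0,0,0,0,0.12,0.06]]' && python3 -m jog '[[0.025,-0.038,0,0,0,0,0.06],[0.025,-0.038,0,0,0,0,0.06],[0.025,-0.038,0,0,0,0,0.06],[0.025,-0.038,0,0,0,0,0.06]]' && python3 -m jog '[[0.025,-0.038,0,0,0,0,0.06],[0.025,-0.038,0,0,0,0,0.06],[0.025,-0.038,0,0,0,0,0.06],[0.025,-0.038,0,0,0,0,0.06]]'; cat >> h.py <<'E'
def st(frame=None):
    s=sense();w,x,y,z=s["ee_rot"];yaw=2*np.arctan2(y,x);yaw=(yaw+np.pi)%(2*np.pi)-np.pi
    print("t%.2f pos %s yaw %.4f F %s tq %s grip %.1f"%(s["time_s"],np.round(s["eef_pos"],1),yaw,np.round(s["force"],1),np.round(s["wrist_torque"],2),85.4*s["grip_width"]))
    return s["eef_pos"],yaw
def goto(tx,ty,tz,tyaw):
    p,yaw=st();d=np.array([tx,ty,tz])-p
    print("rz %.3f; after the turn: dx %.1f dy %.1f dz %.1f"%(yaw-tyaw,d[0]*np.cos(tyaw)+d[1]*np.sin(tyaw),d[0]*np.sin(tyaw)-d[1]*np.cos(tyaw),-d[2]))
E
python3 -c "
from h import *
goto(416.6,-215.6,12,-.125)"
```

```text
time_s: 0.5
eef_pos: [181.9, -492.3, 241.9]
ee_rot: [-0.0, 0.998, -0.066, -0.0]
force: [-0.3, 0.2, -0.6]
grip_width: 0.702
grip_force: 0.0
time_s: 0.9
eef_pos: [301.0, -352.7, 242.1]
ee_rot: [-0.0, 0.998, -0.063, -0.0]
force: [0.6, -0.1, -0.1]
grip_width: 0.704
grip_force: 0.0
time_s: 1.3
eef_pos: [419.4, -214.4, 242.2]
ee_rot: [-0.0, 0.998, -0.063, -0.0]
force: [0.7, -1.6, 1.0]
grip_width: 0.703
grip_force: 0.0
t1.30 pos [ 419.4 -214.4  242.2] yaw -0.1263 F [ 0.7 -1.6  1. ] tq [-0.03  0.03  0.01] grip 60.1
rz -0.001; after the turn: dx -2.6 dy 1.6 dz 230.2
```

```bash
python3 -m jog '[[-0.003,0,0.04,0,0,0,0.06],[0,0,0.04,0,0,0,0.06],[0,0,0.04,0,0,0,0.06],[0,0,0.04,0,0,0,0.06],[0,0,0.03,0,0,0,0.06]]' && python3 -m jog '[[0,0,0.02,0,0,0,0.06],[0,0,0.015,0,0,0,0.06],[0,0,0,0,0,0,0.06]]'; python3 -c "
from h import *
goto(416.6,-215.6,12,-.125)
snap('side','s1.png',(200,230,420,400))"
```

```text
time_s: 1.8
eef_pos: [414.8, -215.0, 50.0]
ee_rot: [-0.001, 0.998, -0.063, -0.001]
force: [1.1, -1.0, 1.1]
grip_width: 0.703
grip_force: 0.0
time_s: 2.1
eef_pos: [414.6, -214.9, 15.6]
ee_rot: [-0.001, 0.998, -0.063, -0.002]
force: [-0.3, -0.1, -0.3]
grip_width: 0.704
grip_force: 0.0
t2.10 pos [ 414.6 -214.9   15.6] yaw -0.1263 F [-0.3 -0.1 -0.3] tq [ 0.01  0.04 -0.  ] grip 60.1
rz -0.001; after the turn: dx 2.0 dy 0.4 dz 3.6
```

View pics/s1.png

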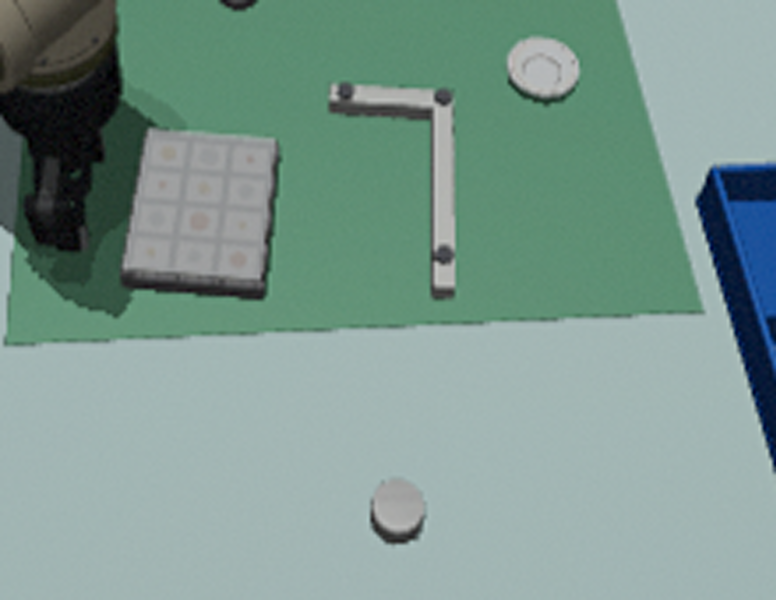

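The side view shows the fingers down behind the tray's near long side (finger about 65,235 and tray edge about 140,200), clear of it. Next I push along the stop's x until the tray is about 8 mm short of the long bar.

```bash
python3 -m jog '[[0.008,0,0.003,0,0,0,0.06],[0.008,0,0,0,0,0,0.06],[0.008,0,0,0,0,0,0.06],[0.008,0,0,0,0,0,0.06],[0.008,0,0,0,0,0,0.06]]' >/dev/null&& python3 -c "
from h import *
st()" && python3 -m jog '[[0.01,0,0,0,0,0,0.06],[0.01,0,0,0,0,0,0.06],[0.01,0,0,0,0,0,0.06],[0.01,0,0,0,0,0,0.06],[0.008,0,0,0,0,0,0.06]]' | head -2; python3 -c "
from h import *
st()" && python3 -m jog '[[0.008,0,0,0,0,0,0.06],[0.008,0,0,0,0,0,0.06],[0.006,0,0,0,0,0,0.06],[0.004,0,0,0,0,0,0.06],[0,0,0,0,0,0,0.06]]' ; python3 -c "
from h import *
st()
snap('side','s2.png',(200,230,420,400))"
```

```text
t2.65 pos [ 455.8 -220.7   14.5] yaw -0.1259 F [-4.7  1.1  2.9] tq [ 0.04  0.58 -0.  ] grip 59.9
time_s: 3.15
eef_pos: [503.8, -226.9, 14.2]
t3.15 pos [ 503.8 -226.9   14.2] yaw -0.1261 F [-4.5 -0.   2.8] tq [ 0.07  0.61 -0.01] grip 60.0
time_s: 3.65
eef_pos: [529.3, -230.2, 14.2]
ee_rot: [0.0, 0.998, -0.063, 0.001]
force: [-0.8, 0.1, -0.4]
grip_width: 0.706
grip_force: 0.0
t3.65 pos [ 529.3 -230.2   14.2] yaw -0.1261 F [-0.8  0.1 -0.4] tq [ 0.02 -0.05  0.03] grip 60.3
```

View pics/s2.png

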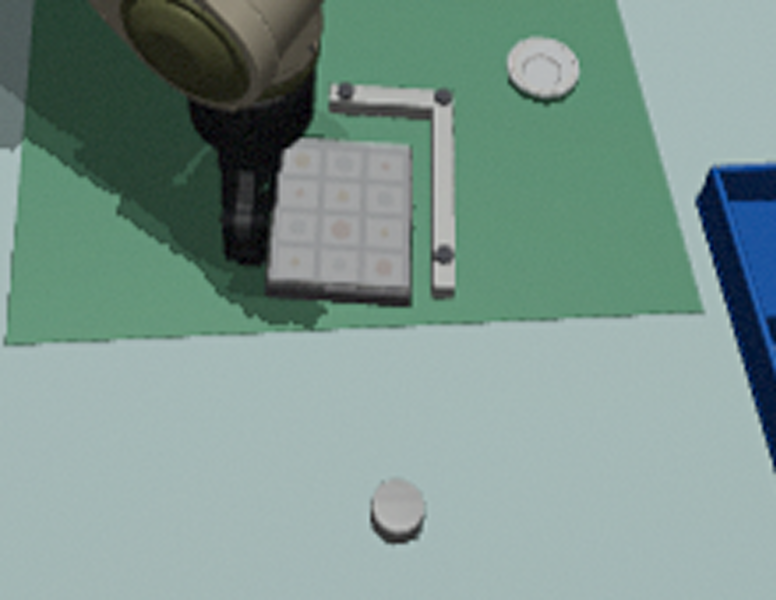

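The tray is square to the long bar (tray edge px 412, bar face 435), about 12 mm short of it. Now I move to its -y side.

```bash
python3 -m jog '[[-0.02,0,0,0,0,0,0.06],[-0.02,0,-0.02,0,0,0,0.06],[0,0,-0.04,0,0,0,0.06],[0,0,-0.04,0,0,0,0.06],[0,0,0,0,0,0,0.06]]' ; python3 -c "
from h import *
print(sense()['joints'])
goto(572.1,-322.6,14,-.126)"
```

```text
time_s: 4.2
eef_pos: [491.0, -226.5, 119.4]
ee_rot: [0.003, 0.998, -0.063, 0.004]
force: [1.0, 0.3, -0.5]
grip_width: 0.704
grip_force: 0.0
[-6.49147976e-01  4.69108405e-01  1.61479152e+00  3.10661639e-04
  1.04747053e+00  1.04788036e+00]
t4.20 pos [ 491.  -226.5  119.4] yaw -0.1264 F [ 1.   0.3 -0.5] tq [-0.03 -0.03  0.05] grip 60.1
rz -0.000; after the turn: dx 92.5 dy 85.1 dz 105.4
```

```bash
python3 -m jog '[[0.031,0.0284,0,0,0,0,0.06],[0.031,0.0284,0,0,0,0,0.06],[0.031,0.0284,0,0,0,0,0.06],[0,0,0,0,0,-0.143,0.06],[0,0,0,0,0,-0.143,0.06]]' >/dev/null&& python3 -m jog '[[0,0,0,0,0,-0.143,0.06],[0,0,0,0,0,-0.143,0.06],[0,0,0,0,0,-0.143,0.06],[0,0,0,0,0,-0.143,0.06],[0,0,0,0,0,-0.143,0.06]]' >/dev/null&& python3 -m jog '[[0,0,0,0,0,-0.143,0.06],[0,0,0,0,0,-0.143,0.06],[0,0,0,0,0,-0.143,0.06],[0,0,0,0,0,-0.143,0.06],[0,0,0,0,0,0,0.06]]'; python3 -c "
from h import *
goto(572.1,-322.6,14,1.445)
snap('top','t1.png',(300,120,440,260),(600,600))"
```

```text
time_s: 5.7
eef_pos: [570.4, -321.1, 113.4]
ee_rot: [-0.0, 0.749, 0.662, 0.0]
force: [-1.2, 0.5, 0.6]
grip_width: 0.702
grip_force: 0.0
t5.70 pos [ 570.4 -321.1  113.4] yaw 1.4480 F [-1.2  0.5  0.6] tq [-0.02  0.04 -0.01] grip 60.0
rz 0.003; after the turn: dx -1.2 dy 1.9 dz 99.4
```

View pics/t1.png

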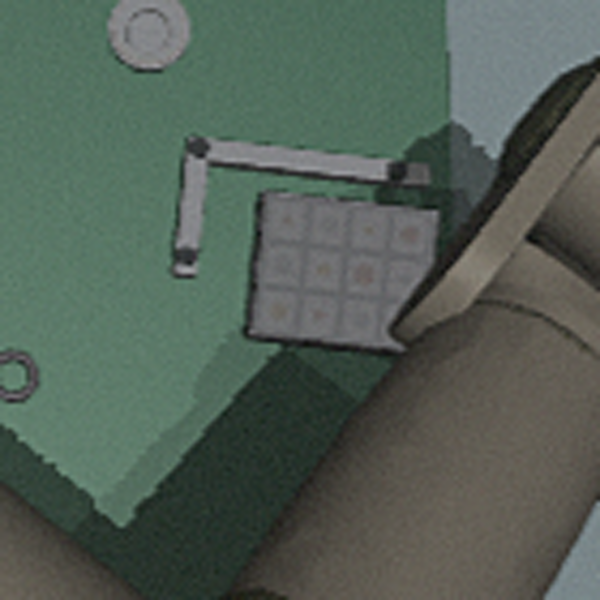

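The top crop shows the tray (corners 265,192; 440,211; 250,335) parallel to the L, about 13 mm short of the long bar and 36 mm short of the short bar. The measurements agree, so I go down and push along y.

```bash
python3 -m jog '[[0,0.001,0.04,0,0,0.002,0.06],[0,0,0.04,0,0,0,0.06],[0,0,0.018,0,0,0,0.06],[0,0,0,0,0,0,0.06]]' >/dev/null; python3 -c "
from h import *
st()"; python3 -m jog '[[0.008,0,0,0,0,0,0.06],[0.008,0,0,0,0,0,0.06],[0.008,0,0,0,0,0,0.06],[0.008,0,0,0,0,0,0.06],[0.008,0,0,0,0,0,0.06]]' >/dev/null;  python3 -c "
from h import *
st()"; python3 -m jog '[[0.006,0,0,0,0,0,0.06],[0.003,0,0,0,0,0,0.06],[0.002,0,0,0,0,0,0.06],[0.001,0,0,0,0,0,0.06],[0,0,0,0,0,0,0.06]]' >/dev/null; python3 -c "
from h import *
p,y=st()
R=lambda p:np.array([[np.cos(p),np.sin(p)],[-np.sin(p),np.cos(p)]])
print(R(-.126)@(p[:2]-np.array([599.3,-203.1])))"
```

```text
t6.15 pos [ 570.1 -320.3   12.9] yaw 1.4413 F [-1.3  0.1  0.4] tq [-0.02 -0.07 -0.03] grip 60.1
t6.65 pos [ 577.1 -281.6   17.5] yaw 1.4447 F [-1.  -3.6  3. ] tq [-0.56  0.04 -0.04] grip 59.8
t7.15 pos [ 578.  -269.8   16.2] yaw 1.4446 F [ 1.3 -2.4  1.6] tq [-0.44 -0.03  0.02] grip 59.9
[-12.71696131 -68.82351517]
```

```bash
for i in 1 2; do python3 -m jog '[[0.001,0,0.0005,0,0,0,0.06],[0.001,0,0.0005,0,0,0,0.06],[0,0,0,0,0,0,0.06]]' >/dev/null; python3 -c "
from h import *
st()"; done
```

```text
t7.45 pos [ 578.2 -268.9   15.7] yaw 1.4445 F [-2.5 -7.9  4.1] tq [-1.15  0.38  0.01] grip 60.2
t7.75 pos [ 578.3 -268.8   15.6] yaw 1.4444 F [ -7.1 -14.6   8.1] tq [-2.24  1.05  0.01] grip 60.1
```

```bash
python3 -m jog '[[-0.02,0,0,0,0,0,0.06],[0,0,-0.04,0,0,0,0.06],[0,0,-0.04,0,0,0,0.06],[0.029,-0.027,0,0,0,0,0.06],[0.029,-0.027,0,0,0,0,0.06]]' >/dev/null && python3 -m jog '[[0.029,-0.027,0,0,0,0,0.06],[0,0,0,0,0,0.143,0.06],[0,0,0,0,0,0.143,0.06],[0,0,0,0,0,0.143,0.06],[0,0,0,0,0,0.143,0.06]]' >/dev/null&& python3 -m jog '[[0,0,0,0,0,0.143,0.06],[0,0,0,0,0,0.143,0.06],[0,0,0,0,0,0.143,0.06],[0,0,0,0,0,0.143,0.06],[0,0,0,0,0,0.143,0.06]]' >/dev/null&& python3 -m jog '[[0,0,0,0,0,0.143,0.06],[0,0,0,0,0,0.143,0.06],[0,0,0,0,0,0,0.06]]'>/dev/null; python3 -c "
from h import *
goto(506,-191.3,14,-.126)"
```

```text
t9.55 pos [ 506.3 -189.    93.7] yaw -0.1297 F [-0.3  0.6  1.1] tq [ 0.04 -0.05  0.01] grip 60.1
rz -0.004; after the turn: dx 0.0 dy 2.3 dz 79.7
```

```bash
python3 -m jog '[[0,0.002,0.04,0,0,0,0.06],[0,0,0.03,0,0,0,0.06],[0,0,0.01,0,0,0,0.06],[0,0,0,0,0,0,0.06]]' >/dev/null; python3 -c "
from h import *
st()"; python3 -m jog '[[0.008,0,0,0,0,0,0.06],[0.008,0,0,0,0,0,0.06],[0.008,0,0,0,0,0,0.06],[0.005,0,0,0,0,0,0.06],[0.003,0,0,0,0,0,0.06]]' >/dev/null;  python3 -c "
from h import *
st()"; python3 -m jog '[[0.002,0,0,0,0,0,0.06],[0.001,0,0,0,0,0,0.06],[0.001,0,0,0,0,0,0.06],[0,0,0,0,0,0,0.06]]' >/dev/null; python3 -c "
from h import *
p,y=st()
R=lambda p:np.array([[np.cos(p),np.sin(p)],[-np.sin(p),np.cos(p)]])
print(R(-.126)@(p[:2]-np.array([599.3,-203.1])))"
```

```text
t9.95 pos [ 505.8 -190.8   13.3] yaw -0.1262 F [ 0.  -0.4 -0.1] tq [ 0.01 -0.01  0.02] grip 59.7
t10.45 pos [ 538.3 -195.3   14.6] yaw -0.1277 F [-4.   0.1  2.2] tq [-0.01  0.62 -0.06] grip 59.9
t10.85 pos [ 542.1 -195.7   14.3] yaw -0.1282 F [-3.   0.2  2.1] tq [0.06 0.4  0.02] grip 60.1
[-57.66255707   0.14094342]
```

```bash
for i in 1 2; do python3 -m jog '[[0.001,0,0,0,0,0,0.06],[0.001,0,0,0,0,0,0.06],[0.001,0,0,0,0,0,0.06],[0,0,0,0,0,0,0.06]]' >/dev/null; python3 -c "
from h import *
st()"; done
```

```text
t11.25 pos [ 545.3 -196.2   14.3] yaw -0.1282 F [-2.8  0.6  1.6] tq [ 0.03  0.3  -0.05] grip 59.7
t11.65 pos [ 547.6 -196.4   14.3] yaw -0.1281 F [-7.1  0.3  3.9] tq [ 0.05  1.01 -0.06] grip 59.6
```

```bash
for i in 1 ; do python3 -m jog '[[0.001,0,0,0,0,0,0.06],[0.001,0,0,0,0,0,0.06],[0,0,0,0,0,0,0.06]]' >/dev/null; python3 -c "
from h import *
st()"; done;  python3 -m jog '[[-0.02,0,0,0,0,0,0.06],[-0.03,0,-0.01,0,0,0,0.06],[-0.02,0,-0.04,0,0,0,0.06],[-0.03,0,-0.04,0,0,0,0.06],[-0.03,0.0,0,0,0,0,0.06]]' >/dev/null; python3 -c "
from h import *
st()
snap('top','t2.png',(325,130,425,205),(800,600))"
```

```text
t11.95 pos [ 547.7 -196.4   14.2] yaw -0.1279 F [-17.1   1.4  12.2] tq [ 0.12  2.78 -0.12] grip 59.8
t12.45 pos [ 422.5 -181.6  108.5] yaw -0.1279 F [-0.1 -1.  -0.4] tq [-0.03 -0.02 -0.02] grip 60.4
```

View pics/t2.png

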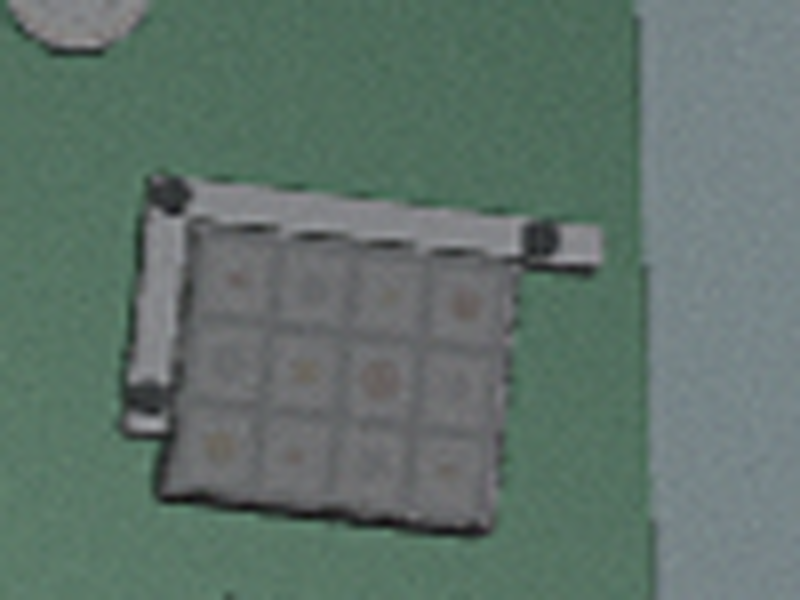

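The crop shows the tray sitting against both bars: its left edge (190,240 to 170,435) meets the short bar, and its far edge runs parallel along the long bar. The force rise with no motion agrees. Now the cushion.

```bash
python3 -m jog '[[0,0,0,0,0,-0.126,0.05],[0,0,0,0,0,-0.126,0.05],[0,0,0,0,0,-0.126,0.05]]' >/dev/null && python3 -m jog '[[0.011,-0.037,0,0,0,0,0.05],[0.011,-0.037,0,0,0,0,0.05],[0.011,-0.037,0,0,0,0,0.05],[0.011,-0.037,0,0,0,0,0.05],[0.011,-0.037,0,0,0,0,0.05]]' >/dev/null&& python3 -m jog '[[0.011,-0.037,0,0,0,0,0.05],[0.011,-0.037,0,0,0,0,0.05],[0.011,-0.037,0,0,0,0,0.05],[0.011,-0.037,0,0,0,0,0.05],[0,0,0,0,0,0,0.05]]' >/dev/null; python3 -c "
from h import *
goto(436.6,165.6,13,.25)"
```

```text
t13.80 pos [434.8 170.5 104.4] yaw 0.2541 F [-0.2 -0.4 -0.1] tq [-0.    0.01  0.03] grip 50.4
rz 0.004; after the turn: dx 0.5 dy 5.2 dz 91.4
```

```bash
python3 -m jog '[[0,0.005,0.04,0,0,0,0.05],[0,0,0.04,0,0,0,0.05],[0,0,0.011,0,0,0,0.05],[0,0,0,0,0,0,0.05]]' >/dev/null; python3 -c "
from h import *
goto(436.6,165.6,13,.25)"; python3 -m jog '[[0.008,0,0,0,0,0,0.05],[0.008,0,0,0,0,0,0.05],[0.008,0,0,0,0,0,0.05],[0.008,0,0,0,0,0,0.05],[0.008,0,0,0,0,0,0.05]]' >/dev/null;  python3 -c "
from h import *
st()"; python3 -m jog '[[0.008,0,0,0,0,0,0.05],[0.008,0,0,0,0,0,0.05],[0.008,0,0,0,0,0,0.05],[0.008,0,0,0,0,0,0.05],[0.008,0,0,0,0,0,0.05]]' >/dev/null;  python3 -c "
from h import *
st()
snap('side','s3.png',(200,120,360,240))"
```

```text
t14.20 pos [435.6 161.8  12.6] yaw 0.2492 F [0.4 0.3 0.6] tq [-0.03 -0.05 -0.02] grip 50.0
rz -0.001; after the turn: dx 1.9 dy -3.5 dz -0.4
t14.70 pos [475.3 172.3  13.6] yaw 0.2500 F [-3.5 -0.6  1.6] tq [-0.1   0.35 -0.02] grip 50.1
t15.20 pos [514.  182.1  13.3] yaw 0.2498 F [-2.9 -0.8  3.6] tq [-0.09  0.4  -0.02] grip 50.0
```

View pics/s3.png

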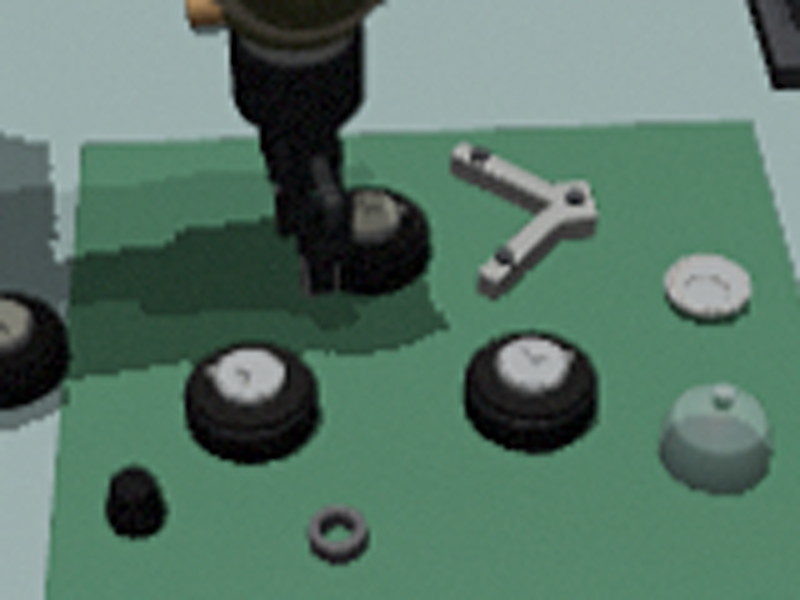

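The side view shows the cushion cupped between the fingertips (375,240), flat on the bench and lined up with the V mouth (apex 575,200). I push on.

```bash
python3 -m jog '[[0.008,-0.0006,0,0,0,0,0.05],[0.008,-0.0006,0,0,0,0,0.05],[0.008,-0.0006,0,0,0,0,0.05],[0.008,-0.0006,0,0,0,0,0.05],[0.008,-0.0006,0,0,0,0,0.05]]' >/dev/null;  python3 -c "
from h import *
st()"; python3 -m jog '[[0.005,0,0,0,0,0,0.05],[0.003,0,0,0,0,0,0.05],[0.002,0,0,0,0,0,0.05],[0.001,0,0,0,0,0,0.05],[0,0,0,0,0,0,0.05]]' >/dev/null;  python3 -c "
from h import *
st()"; python3 -m jog '[[0.002,0,0,0,0,0,0.05],[0.001,0,0,0,0,0,0.05],[0.001,0,0,0,0,0,0.05],[0,0,0,0,0,0,0.05]]' >/dev/null;  python3 -c "
from h import *
goto(609-37*.969,209.5-37*.247,13,.25)"
```

```text
t15.75 pos [552.1 194.9  13.2] yaw 0.2498 F [-1.4 -0.6  0.2] tq [-0.12  0.17 -0.04] grip 49.4
t16.25 pos [562.1 197.4  13.3] yaw 0.2498 F [0.5 0.5 0.1] tq [0.03 0.03 0.01] grip 50.1
t16.65 pos [566.1 198.4  13.3] yaw 0.2498 F [-0.8 -0.3 -0.9] tq [ 0.02  0.04 -0.05] grip 50.4
rz -0.000; after the turn: dx 7.3 dy -0.1 dz 0.3
```

```bash
for i in 1 2; do python3 -m jog '[[0.001,0,0,0,0,0,0.05],[0.001,0,0,0,0,0,0.05],[0.001,0,0,0,0,0,0.05],[0,0,0,0,0,0,0.05]]' >/dev/null;  python3 -c "
from h import *
st()"; done; for i in 1 2; do python3 -m jog '[[0.001,0,0,0,0,0,0.05],[0,0,0,0,0,0,0.05]]' >/dev/null;  python3 -c "
from h import *
st()"; done
```

```text
t17.05 pos [569.1 199.2  13.3] yaw 0.2498 F [-0.5  0.6 -0.7] tq [-0.03  0.09 -0.05] grip 50.1
t17.45 pos [572.  199.9  13.3] yaw 0.2498 F [ 0.5 -1.4  0.6] tq [0.04 0.05 0.01] grip 50.1
t17.65 pos [572.9 200.1  13.3] yaw 0.2497 F [ 0.2 -0.4 -1. ] tq [-0.03  0.05 -0.04] grip 49.9
t17.85 pos [573.8 200.4  13.3] yaw 0.2497 F [-1.3 -0.  -0.7] tq [-0.01  0.1   0.02] grip 49.9
```

```bash
for i in 1 2 3; do python3 -m jog '[[0.001,0,0,0,0,0,0.05],[0,0,0,0,0,0,0.05]]' >/dev/null;  python3 -c "
from h import *
st()"; done; python3 -c "
from h import *
snap('side','s4.png',(240,120,360,210))"
```

```text
t18.05 pos [574.8 200.7  13.3] yaw 0.2498 F [ 0.4 -0.6  0.7] tq [-0.01  0.09 -0.04] grip 50.0
t18.25 pos [575.3 200.9  13.2] yaw 0.2499 F [-5.  -0.2  1.2] tq [-0.09  0.64 -0.05] grip 50.0
t18.45 pos [575.6 201.1  13.1] yaw 0.2499 F [-7.8 -0.7  3.2] tq [-0.14  1.2  -0.13] grip 50.0
```

View pics/s4.png

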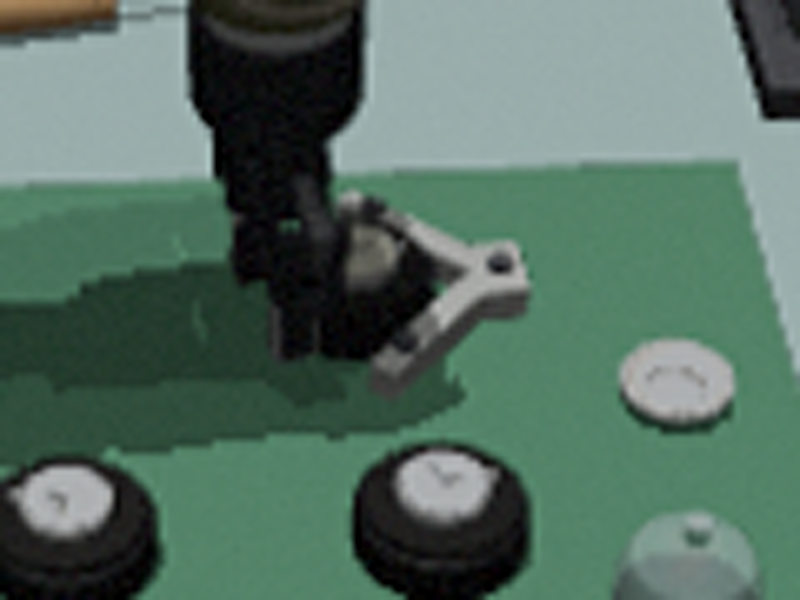

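The cushion is seated in the V, touching both arms (rim 430,270 against the near and far arms). The reaction force points straight along the V axis. I press 1 mm more, back off and check from above.

```bash
python3 -m jog '[[0.001,0,0,0,0,0,0.05],[0.001,0,0,0,0,0,0.05],[0,0,0,0,0,0,0.05]]' >/dev/null;  python3 -c "
from h import *
st()"; python3 -m jog '[[-0.005,0,0,0,0,0,0.05],[-0.02,0,0,0,0,0,0.05],[-0.03,0,0,0,0,0,0.05],[-0.02,0,-0.02,0,0,0,0.05],[-0.03,0,-0.04,0,0,0,0.05]]' >/dev/null; python3 -m jog '[[-0.04,0,-0.03,0,0,0,0.05],[-0.04,0,-0.03,0,0,0,0.05],[0,0,0,0,0,0,0.05]]' >/dev/null;python3 -c "
from h import *
st()
snap('top','t3.png')
im=cv2.imread('pics/raw_t3.png')
a=cv2.resize(im[128:193,175:245],None,fx=6,fy=6,interpolation=cv2.INTER_CUBIC);b=cv2.resize(im[142:207,340:402],None,fx=6,fy=6,interpolation=cv2.INTER_CUBIC)
cv2.imwrite('pics/c3.png',cv2.convertScaleAbs(np.hstack([a,b]),alpha=1.3,beta=10))
"
```

```text
t18.80 pos [576.2 201.6  12.9] yaw 0.2500 F [-14.4  -2.2   8.4] tq [-0.36  2.22 -0.11] grip 50.3
t19.60 pos [398.  155.7 137. ] yaw 0.2502 F [ 0.6 -0.7 -0.2] tq [-0.02 -0.04  0.05] grip 49.9
```

View pics/c3.png

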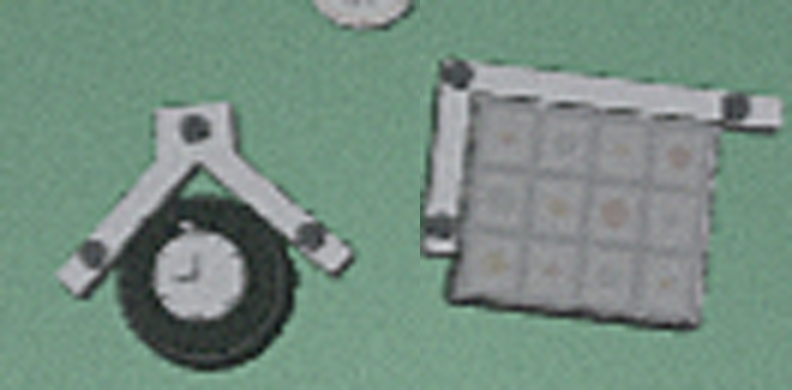

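The crop shows the cushion rim against both V arms and the tray (corners 470,92; 720,122; 698,327; 450,300) against both L bars. One numeric check, plus a difference check on the bystanders.

```bash
python3 - <<'E'
from h import *
B=lambda u,v,z:px2w("top",340+(u-420)/6,142+v/6,z)[:2]
t=np.array([B(*p,24) for p in((470,92),(720,122),(698,327),(450,300))]);d=t[0]-t[1]+t[3]-t[2]
R=lambda p:np.array([[np.cos(p),np.sin(p)],[-np.sin(p),np.cos(p)]])
print("tray in L",R(-.126)@(t.mean(0)-[599.3,-203.1]),"yaw",np.arctan2(d[1],d[0])-np.pi/2)
c=px2w("top",175+208/6,128+283/6,20)[:2];print("cushion-V",c-[609,209.5])
a=cv2.cvtColor(cv2.imread("pics/raw_t0.png"),6).astype(float);b=cv2.cvtColor(cv2.imread("pics/raw_t3.png"),6).astype(float)
for n,u,v in(("dish1",336,176),("dome",404,183),("dish2",478,181),("bezel",433,296),("loupe",420,355),("driver",170,310),("pot",645,253)):
    x,y=int(u/1.4286),int(v/1.4286);k=30 if n=="driver" else 14
    p=a[y-k:y+k,x-k:x+k];q=b[y-k:y+k,x-k:x+k];print(n,np.round(cv2.phaseCorrelate(p-p.mean(),q-q.mean(),cv2.createHanningWindow(p.shape[::-1],cv2.CV_64F)),2))if 0 else print(n,np.round(cv2.phaseCorrelate(p-p.mean(),q-q.mean())[0],2))
E
```

```text
tray in L [ 0.30843273 -0.43868663] yaw -0.12544365068166696
cushion-V [ 0.11622511 -0.08726422]
dish1 [-0.07 -0.02]
dome [0.07 0.03]
dish2 [-0.12  0.05]
bezel [0.07 0.17]
loupe [-0.06 -0.14]
driver [-0.09  0.06]
pot [0.07 0.02]
```

All within half a millimetre and the bystanders have not moved, so I hand in.

```bash
python3 -c "
from rig import finish_job
print(finish_job())"
```

```text
the job is handed in; nothing more can be done
None
```

The cushion is home in the V stop and the tray home in the L stop, both measured within about 0.5 mm of their targets; the bystanders had not moved, and I handed the job in at about 20 s without being shown a verdict.

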